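# Strip the food cutter: find the blade cap's thread hand and lift it off

### The arm

A 7-joint arm with a two-finger parallel gripper is mounted at the origin on a cart in front of the work surface, level with it; the furniture and walls round the work are solid. World frame = base frame: x ahead of the robot, y to its left, z up, the work surface at z = 0. Lengths are in m, angles in rad, forces in N, time in s.
With the tool pointing down it reaches from about 0.425 to 0.95 m from the base axis. Payload 4.7 kg.
Tool frame: the origin (TCP) lies between the finger pads; the fingertips stand 14 mm ahead of it and the grasp point (between the pads) lies 5 mm behind it; z points along the fingers, y is the line along which they close (so a half turn about z gives the same grasp; the last joint's range is limited). The gripper opens to 87 mm and grips with 3 to 60 N. Pads are 19 mm wide; open, the fingers measure 117 mm over their backs; the gripper's body (75 mm by 190 mm) begins 51 mm behind the grasp point.
Start: joints at [1.311, 0.469, -0.049, 1.532, 0.024, 1.141, -0.082], TCP at [0.154, -0.657, 0.237] pointing down, gripper open.
Joint ranges: [-2.59, 2.59], [-0.33, 1.99], [-1.39, 1.29], [0.1, 2.45], [-1.04, 4.18], [0.21, 1.99], [-2.66, 2.66]. Speed limits (rad/s): [2.57, 2.57, 3.14, 3.14, 3.14, 3.14, 3.14].

### API

Orientations are given as a unit quaternion [w, x, y, z].
In Python, from station import manip gives the robot as it stands. Calls block until the motion is done:
- manip.reach(position, orientation): joint-space move of the TCP to a pose.
- manip.move_l(position, rot=None, speed=0.15, contact_N=None): straight line of the TCP; rot=None keeps the orientation; speed is the mean speed in m/s. With contact_N (N) it stops when the force on the tool has changed by that much, and returns True; else False.
- manip.move_joints(angles): joint-space move.
- manip.release() and manip.close(): open the fingers fully, or close them until they stop; the grip force is fixed at half the most.
- manip.sleep(seconds).
- manip.inverse_kinematics(position, orientation): joint angles nearest the present ones, or None.
- manip.grab_frame(name): name is "scene" or "top"; returns a dict with "image" (480x640x3 uint8, red, green, blue), "camera_matrix" (3x3 intrinsics, pixels), "R" (3x3) and "t" (3): a world point X has camera coordinates R X + t. Camera axes: x right, y down, z forward; pixel columns grow to the right and rows downward; lengths in m; the calibration is good to about 2 mm. A picture is of the moment at which its call begins. There is no depth.
A pose or a line that the arm cannot do raises manip.IKError and nothing moves.
- manip.hand_in(): hands the job in; it is judged then, once.
Readings, each from a call of its own:
- manip.get_clock(): time.
- manip.get_q(): joint angles.
- manip.get_joint_vel(): joint speeds.
- manip.get_joint_torque(): joint torques, N m.
- manip.get_tcp_pos(): TCP position.
- manip.get_tcp_rot(): TCP orientation.
- manip.get_contact_force(): force on the tool from outside, world axes, zero at the start.
- manip.get_ft_torque(): the same for the moment, N m.
- manip.get_width(): finger opening in m.
- manip.get_gripper_force(): force on a finger pad.
Only numpy, scipy, OpenCV 4.12 (cv2) and the standard library are available. Lean on these libraries where they do the work, as an engineer would, in place of code of your own. Each camera call takes 0.05 s, during which the arm holds its last target. There are 200 camera calls.

### The job

Strip the bench food cutter for washing: swing its clear guard fully aside about its post, then unscrew the black cap that holds the blade on the spindle. Nobody remembers whether this spindle has a normal or a reverse thread, so try the cap one way and, if it will not come, the other; well under a quarter turn the right way frees it. Lift it straight off and finish the program still holding it upright in the gripper, at rest, a good 6 cm or more above where it sat and over the spindle, with the guard left open, and do not shove the small things round the machine.

Things in the scene. Friction and masses are not known exactly. Their poses are not given: they have to be found in the camera images.
- cutter: food cutter, heavy white machine that does not move: chassis 80 mm tall, x -115 to 165, y -110 to 110 mm; motor tower at its back (x 95 to 165 mm, 170 mm wide, top at 170 mm), steel bowl with the blade round the spindle (164 mm across, rim at 120 mm). Origin on the worktop straight below the spindle; z up, x from spindle to tower (away from the robot), y left.
- spindle (a point): top of the spindle neck, hidden in the cap, on the spindle axis 147 mm above the worktop; fixed. The cap sits on a short lug thread of unknown hand: counter-clockwise from above loosens a normal one, clockwise a reverse one. The wrong way the cap meets a hard stop within 3 degrees, then slips in the grip.
- cap: loose black ribbed blade cap, upright, round, 55 mm in diameter, 58 mm tall, 80 to 170 g; origin at the centre of its underside (117 mm above the worktop when seated, top at 175 mm), z up. It looks alike all round: any grasp direction serves.
- cap_center (a point): centre of the cap, half-way up, 146 mm above the worktop when seated. Turned the right way it moves easily without rising, is free from about 53 degrees on and meets a stop at about 77; between these it lifts straight up and is off the thread when 25 mm up. Turned less it has only 1 to 5 mm of play upward.
- guard (a joint): swing of the clear guard about the upright post on the tower, in rad: 0 closed over bowl and cap, growing counter-clockwise seen from above (the guard moves to the robot's right); stop at 1.9. It stays where it is left; light friction, about 1 N at the knob.
- guard_knob (a point): upright round black knob on the guard, by which it is swung: 21 mm in diameter, from 195 to 237 mm above the worktop, 170 mm from the pivot; this point is on its axis at 219 mm. The guard is a clear disc 164 mm across, 5 mm thick, its underside at 190 mm (15 mm above the cap), its centre 115 mm from the pivot.
- guard_pivot (a point): the guard's upright hinge axis on the tower, 115 mm behind the spindle, at the height of the guard (192 mm); fixed
- ramekin_mid (a point): bystander: small white ramekin, 69 mm across, 46 mm tall; point 20 mm above its foot
- milk_tin_mid (a point): bystander: low food tin, 75 mm across, 58 mm tall; point 20 mm above its foot
- spice_jar_mid (a point): bystander: spice jar, 42 mm across, 96 mm tall; point 20 mm above its foot
- pastry_ring_mid (a point): bystander: steel pastry ring, 60 mm across, 38 mm tall; point 20 mm above its foot
- salt_shaker_mid (a point): bystander: shaker, 44 mm across, 90 mm tall; point 20 mm above its foot

How it is judged:
By the outcome, as a careful person would: the job done as asked, in the order asked, and still so for the second after the job is handed in, while the arm keeps its last pose, push and grip.
It also fails if it takes over 58 s, if anything falls off the work surface, if the arm or the gripper's body presses on something with over 40 N, if the wrist force passes 120 N, or if a joint passes its speed limit or range.

## Working session

There is one attempt and no reset: what is moved stays moved. The work goes in short steps, each a Python script; the robot and the scene stay as the last script left them, time stands still between calls to the robot, and variables do not carry over. Pictures are saved under pics/ and viewed, at most 10 in all, crops included, and the job is handed in when it is done.

```bash
mkdir -p pics; ls; python3 - <<'E'
from station import manip
import cv2,numpy as np
for n in ("scene","top"):
    f=manip.grab_frame(n); cv2.imwrite(f"pics/{n}0.png",f["image"][:,:,::-1]); np.savez(f"{n}0.npz",**f)
    R,t=f["R"],f["t"]; print(n,f["camera_matrix"].tolist(),(-R.T@t).round(3),R.round(3).tolist())
print(manip.get_clock(),manip.get_tcp_rot(),manip.get_tcp_pos(),manip.get_width())
E
```

```text
pics
scene [[496.10793313884926, 0.0, 315.9187365324077], [0.0, 496.10793313884926, 237.53867952699366], [0.0, 0.0, 1.0]] [-0.344  0.395  0.815] [[-0.458, -0.889, -0.007], [-0.511, 0.27, -0.816], [0.727, -0.37, -0.578]]
top [[497.4769204158254, 0.0, 320.95226420877697], [0.0, 497.4769204158254, 237.88874828613785], [0.0, 0.0, 1.0]] [ 0.299 -0.028  1.217] [[0.009, -1.0, 0.006], [-0.987, -0.01, -0.16], [0.16, -0.005, -0.987]]
0.1 [-8.64851141e-04  9.93350070e-01  1.15129815e-01 -1.29698759e-04] [ 0.15429027 -0.65661216  0.23558247] 0.08709139804919272
```

View pics/scene0.png

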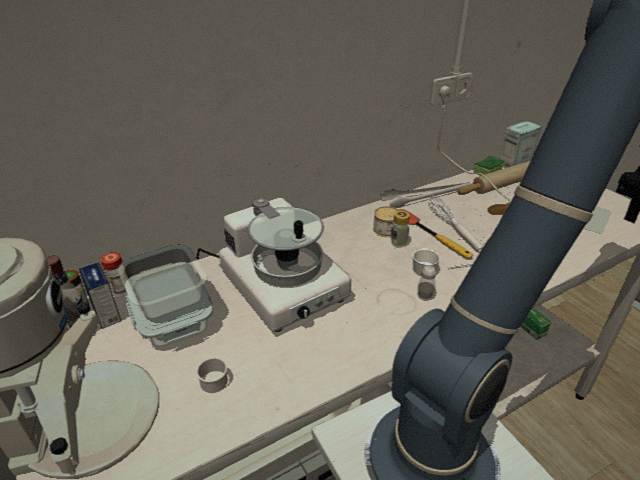

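View pics/top0.png

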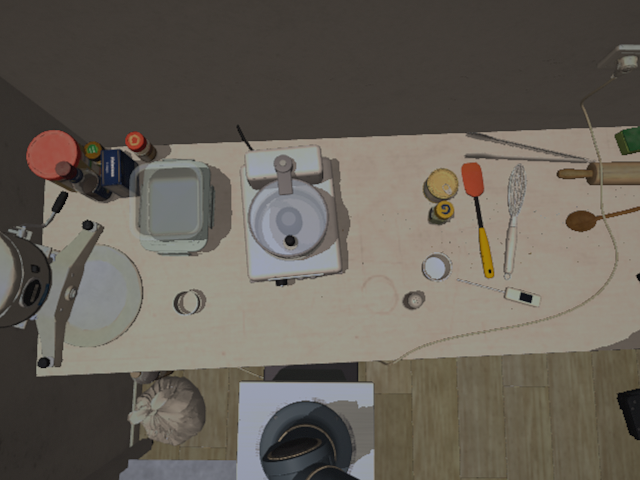

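The scene view shows the cutter with its guard closed: knob at about (298,230), cap about (286,253). In the top view the knob is at (290,240), the hinge at (284,163), and the bystanders are to the right (410–450, 185–300) with the ring on the left at (188,301). Next I measure with masks and rays.

```bash
cat > h.py <<'E'
import numpy as np,cv2
from station import manip
def ray(f,u,v,z):
    R,t,K=f["R"],f["t"],f["camera_matrix"]; c=-R.T@t
    d=R.T@np.linalg.inv(K)@np.array([u,v,1.]); return c+d*(z-c[2])/d[2]
def proj(f,X):
    p=f["camera_matrix"]@(f["R"]@np.asarray(X)+f["t"]); return p[:2]/p[2]
def blobs(f,mask,box,amin=15):
    x0,y0,x1,y1=box; m=np.zeros(mask.shape,np.uint8); m[y0:y1,x0:x1]=mask[y0:y1,x0:x1]
    n,l,s,c=cv2.connectedComponentsWithStats(m)
    return [(s[i].tolist(),c[i].round(1).tolist()) for i in range(1,n) if s[i,4]>=amin]
E
python3 - <<'E'
from h import *
S=dict(np.load("scene0.npz"));T=dict(np.load("top0.npz"))
for n,f,b in (("S",S,(230,190,340,290)),("T",T,(240,145,345,265))):
    g=f["image"].max(2); print(n,blobs(f,(g<45).astype(np.uint8),b))
# white chassis in top: bright mask
g=T["image"].astype(int); m=((g.min(2)>150)&(g.max(2)-g.min(2)<25)).astype(np.uint8)
print(blobs(T,m,(230,140,360,290),100))
for nm,u,v,z in (("knob",290,240,.237),("hinge",284,163,.195),("chFL",248,280,.08),("chFR",340,274,.08),("twBL",246,153,.17),("twBR",320,147,.17),
  ("ring",188,301,.038),("tin",442,184,.058),("spice",443,212,.096),("ramekin",435,267,.046),("salt",415,299,.09)): print(nm,ray(T,u,v,z).round(3))
a=cv2.resize(T["image"][140:290,235:350],None,fx=5,fy=4,interpolation=2)[:,:,::-1]; b=cv2.resize(S["image"][190:330,215:360],None,fx=4,fy=4,interpolation=2)[:,:,::-1]
a=cv2.resize(T["image"][140:290,235:350],(400,522),interpolation=2)[:,:,::-1]; b=cv2.resize(S["image"][190:330,215:360],(400,386),interpolation=2)[:,:,::-1]
o=np.zeros((522,800,3),np.uint8); o[:,:400]=a; o[:386,400:]=b; cv2.imwrite("pics/crop1.png",o)
E
```

```text
S [([294, 221, 9, 18, 131], [298.2, 228.8]), ([230, 237, 5, 14, 39], [232.1, 242.9]), ([275, 249, 24, 19, 278], [286.4, 255.6])]
T [([285, 236, 10, 10, 80], [289.7, 240.5])]
[([247, 148, 72, 29, 1190], [280.9, 161.0]), ([244, 168, 13, 46, 168], [248.2, 193.2]), ([252, 189, 26, 33, 167], [260.4, 200.2]), ([263, 209, 28, 45, 310], [270.6, 235.0]), ([248, 228, 90, 49, 1580], [286.6, 261.5])]
knob [0.453 0.029 0.237]
hinge [0.626 0.047 0.195]
chFL [0.384 0.132 0.08 ]
chFR [ 0.4   -0.078  0.08 ]
twBL [0.656 0.133 0.17 ]
twBR [ 0.671 -0.029  0.17 ]
ring [0.337 0.278 0.038]
tin [ 0.621 -0.324  0.058]
spice [ 0.544 -0.314  0.096]
ramekin [ 0.422 -0.304  0.046]
salt [ 0.344 -0.246  0.09 ]
```

View pics/crop1.png

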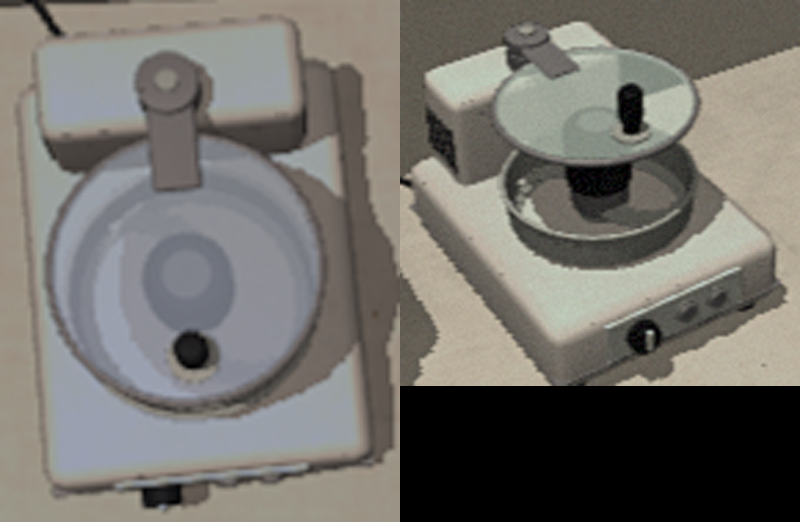

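```bash
cat >> h.py <<'E'
def Q(psi): return np.array([0,np.cos(psi/2),np.sin(psi/2),0])   # tool down, tool y = Rz(psi)(0,-1,0)
E
python3 - <<'E'
from h import *
T=dict(np.load("top0.npz"));S=dict(np.load("scene0.npz"))
print("table back edge",[ray(T,u,v,0).round(3) for u,v in ((220,143),(380,137))])
k=ray(T,289.7,240.5,.234);h=ray(T,282.4,164.4,.203); print("knob",k.round(4),"hinge",h.round(4), np.linalg.norm((h-k)[:2]), np.degrees(np.arctan2(*(h-k)[1::-1])))
print("knob S",ray(S,298.2,228.8,.216).round(4)); print("hinge proj S",proj(S,[*h[:2],.203]))
print("captop T",ray(T,289,217.6,.175).round(4))
h=h[:2]; a0=np.radians(185)
for th in (0,.5,1,1.5,1.9):
  r=np.array([np.cos(a0+th),np.sin(a0+th)]);t=np.array([-r[1],r[0]])
  for nm,off,dpsi in (("inside",.033,0),("grip",0,0),("closed",-.021,np.pi/2)):
    p=h+.17*r+off*t; q=manip.inverse_kinematics([*p,.218],Q(np.radians(5)+th+dpsi)); print(th,nm,p.round(3),None if q is None else np.round(q,2))
E
```

```text
table back edge [array([0.739, 0.226, 0.   ]), array([ 0.76 , -0.183,  0.   ])]
knob [0.4525 0.0299 0.234 ] hinge [0.6201 0.0502 0.203 ] 0.16878770562281853 6.9065355784728455
knob S [0.4556 0.0303 0.216 ]
hinge proj S [261.00222149 201.10960584]
captop T [0.5112 0.0358 0.175 ]
0 inside [0.454 0.002] [ 0.57  0.19 -0.74  2.02  0.16  0.98 -1.74]
0 grip [0.451 0.035] [ 0.56  0.21 -0.82  2.03  0.18  0.98 -1.83]
0 closed [0.449 0.056] [ 0.69  0.27 -1.05  2.02  0.27  1.01 -0.4 ]
0.5 inside [ 0.497 -0.071] [ 0.57  0.26 -0.6   1.93  0.17  1.   -1.09]
0.5 grip [ 0.479 -0.044] [ 0.58  0.23 -0.67  1.97  0.17  0.99 -1.15]
0.5 closed [ 0.467 -0.027] [ 0.75  0.26 -0.9   1.99  0.24  1.    0.32]
1 inside [ 0.57  -0.116] [ 0.59  0.4  -0.6   1.76  0.26  1.07 -0.59]
1 grip [ 0.541 -0.1  ] [ 0.6   0.35 -0.61  1.83  0.23  1.04 -0.59]
1 closed [ 0.522 -0.091] [ 0.74  0.36 -0.81  1.86  0.3   1.05  0.9 ]
1.5 inside [ 0.656 -0.119] [ 0.59  0.57 -0.7   1.55  0.38  1.17 -0.17]
1.5 grip [ 0.623 -0.12 ] [ 0.61  0.51 -0.69  1.63  0.35  1.13 -0.15]
1.5 closed [ 0.602 -0.12 ] [ 0.72  0.51 -0.83  1.67  0.41  1.14  1.36]
1.9 inside [ 0.719 -0.092] [ 0.55  0.7  -0.81  1.39  0.51  1.27  0.12]
1.9 grip [ 0.689 -0.105] [ 0.58  0.64 -0.79  1.46  0.47  1.23  0.15]
1.9 closed [ 0.67  -0.114] [ 0.79  0.78 -1.18  1.5   0.73  1.35  1.54]
```

The wall is about 6 cm beyond the knob's open position, so I push with closed fingers from behind the knob. The tool turns with the guard, and its wide side ends up parallel to the wall.

```bash
cat >> h.py <<'E'
H=np.array([.6215,.050]); A0=np.radians(186)
def push_pose(th,gap=.021,z=.216):
    psi=np.radians(95)+th*np.radians(46)
    r=np.array([np.cos(A0+th),np.sin(A0+th)]); n=np.array([np.sin(psi),-np.cos(psi)])  # face normal approx
    n=np.array([np.cos(psi-np.pi+0),np.sin(psi-np.pi+0)]) ; n=n if n@np.array([-r[1],r[0]])>0 else -n
    return np.array([*(H+.17*r-gap*n),z]),Q(psi)
E
python3 - <<'E'
from h import *
for th in (0,1,1.9):
    p,q=push_pose(th); print(th,p.round(3),q.round(2))
manip.close()
p=manip.get_tcp_pos(); manip.move_l([p[0],p[1],.36],speed=.25)
a,q=push_pose(0,.045,.30); manip.reach(a,q); print(manip.get_q().round(2),manip.get_clock())
a[2]=.216; print(manip.move_l(a,contact_N=6,speed=.12),manip.get_tcp_pos().round(4),manip.get_clock(),manip.get_contact_force().round(2))
f=manip.grab_frame("scene");cv2.imwrite("pics/s2.png",f["image"][130:330,180:440,::-1].repeat(2,0).repeat(2,1))
E
```

```text
0 [0.451 0.053 0.216] [0.   0.68 0.74 0.  ]
1 [ 0.529 -0.089  0.216] [0.   0.33 0.94 0.  ]
1.9 [ 0.672 -0.105  0.216] [ 0.   -0.02  1.    0.  ]
[ 0.75  0.17 -1.1   1.9   0.16  1.17 -0.33] 5.0583
False [0.449  0.0774 0.2166] 5.9083 [ 0.1   0.99 -0.36]
```

View pics/s2.png

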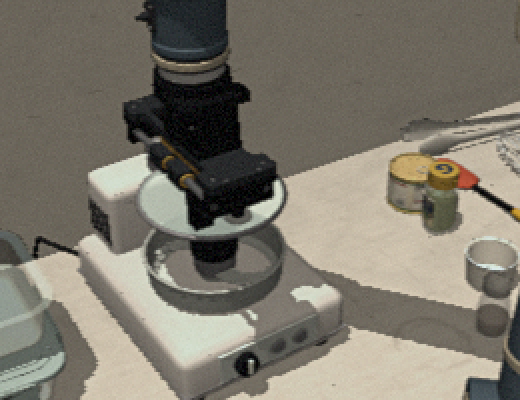

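The closed fingers stand just left of the knob, at crop pixel (210,215) with the knob at (238,210), clear above the guard. I'll sweep it now.

```bash
python3 - <<'E'
from h import *
for th in np.arange(0,1.86,.2):
    a,q=push_pose(th); c=manip.move_l(a,rot=q,speed=.13,contact_N=15)
    print(round(th,2),c,manip.get_tcp_pos().round(3),manip.get_contact_force().round(1),manip.get_q().round(2)[[2,6]],round(manip.get_clock(),2))
    if c: break
f=manip.grab_frame("top");cv2.imwrite("pics/t3.png",cv2.resize(f["image"][110:300,200:400,::-1],(600,570)))
E
```

```text
0.0 False [0.451 0.053 0.216] [-0.9 -0.4  0.1] [-1.05 -0.4 ] 6.29
0.2 False [0.454 0.02  0.216] [-0.   0.3  0.2] [-1.08 -0.18] 6.7
0.4 False [ 0.464 -0.012  0.216] [-0.1  0.1  0.4] [-1.1   0.01] 7.11
0.6 False [ 0.48  -0.041  0.216] [-0.6  0.3 -0.4] [-1.12  0.19] 7.52
0.8 False [ 0.502 -0.067  0.216] [-0.6 -0.2 -0.2] [-1.13  0.36] 7.92
1.0 False [ 0.528 -0.087  0.216] [-0.   0.3  0.2] [-1.14  0.51] 8.33
1.2 False [ 0.558 -0.103  0.216] [-1.   0.1  0.3] [-1.14  0.66] 8.74
1.4 False [ 0.59  -0.111  0.216] [ 0.  -0.1  0.3] [-1.15  0.8 ] 9.15
1.6 False [ 0.623 -0.114  0.216] [-0.4  1.1  0.1] [-1.15  0.95] 9.56
1.8 False [ 0.655 -0.11   0.216] [-1.3  0.1  0.6] [-1.16  1.09] 9.96
```

View pics/t3.png

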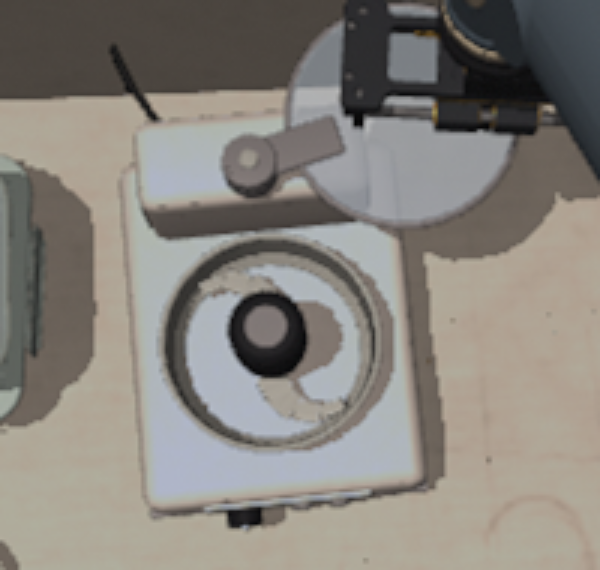

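The guard has swung to about 110° on the right: arm at crop (310,150), disc at (400,115). The cap is in plain view at (267,333), with its top facet at (266,325). I'll push gently to the stop, back off and measure the cap.

```bash
python3 - <<'E'
from h import *
for th in (1.85,1.9,1.95,2.0):
    a,q=push_pose(th); c=manip.move_l(a,rot=q,speed=.05,contact_N=5)
    print(th,c,manip.get_tcp_pos().round(3),manip.get_contact_force().round(1))
    if c: break
p=manip.get_tcp_pos(); manip.move_l(p+[-.03,.0,0],speed=.1); manip.move_l(p+[-.05,0,.1],speed=.25)
T=manip.grab_frame("top");S=manip.grab_frame("scene")
np.savez("top1.npz",**T);np.savez("scene1.npz",**S)
g=T["image"].max(2); print(blobs(T,(g<60).astype(np.uint8),(260,190,315,250))); 
g=S["image"].max(2); print(blobs(S,(g<60).astype(np.uint8),(255,220,325,290)))
a=cv2.resize(T["image"][110:300,200:400,::-1],(400,380),interpolation=2); b=cv2.resize(S["image"][190:330,215:360,::-1],(400,386),interpolation=2)
o=np.zeros((386,800,3),np.uint8); o[:380,:400]=a; o[:,400:]=b; cv2.imwrite("pics/crop4.png",o)
print(manip.get_clock())
E
```

```text
1.85 False [ 0.664 -0.108  0.216] [ 0.2 -0.1  0.1]
1.9 False [ 0.672 -0.105  0.216] [-0.1 -0.3 -0.3]
1.95 True [ 0.674 -0.104  0.215] [-1.6  0.4  0.6]
[([260, 192, 20, 22, 81], [267.3, 201.5]), ([276, 207, 26, 29, 399], [289.4, 222.3])]
[([274, 228, 25, 42, 711], [286.4, 248.2]), ([255, 247, 7, 16, 38], [256.5, 253.7]), ([307, 263, 14, 17, 59], [314.4, 271.4])]
11.9583
```

View pics/crop4.png

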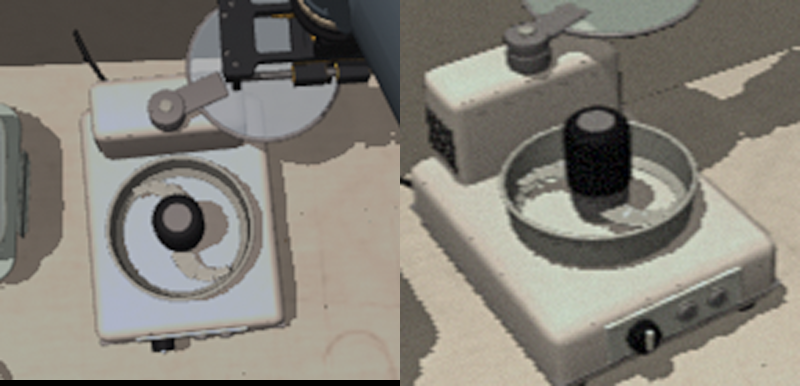

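The guard is at its stop and the cap is clear of it: top facet at top-view pixel (288.5,219) and silhouette centre (286.4,248.2) in the scene view. I'll take the cap centre from both views, then grasp and try counter-clockwise first.

```bash
python3 - <<'E'
from h import *
T=dict(np.load("top1.npz"));S=dict(np.load("scene1.npz"))
e=[ray(T,289,221.5,.146),ray(S,286.3,248.7,.146),ray(T,288.5,219,.175),ray(T,289.3,224.5,.12)]
print(np.round(e,4)); c=np.mean(e[:2],0)[:2]; print(c); np.save("cap.npy",c)
q0=None
for d in (-35,-30,0,35):
    q=manip.inverse_kinematics([*c,.15],Q(np.radians(185+d))); q2=manip.inverse_kinematics([*c,.15],Q(np.radians(5+d))); print(d,*[None if x is None else np.round(x,2) for x in (q,q2)])
E
```

```text
[[0.5084 0.0374 0.146 ]
 [0.4895 0.046  0.146 ]
 [0.5081 0.0368 0.175 ]
 [0.5066 0.0382 0.12  ]]
[0.49894827 0.04168848]
-35 [ 0.7   0.54 -1.13  1.99  0.59  0.99  0.33] [-1.01  0.49  1.12  2.07 -0.56  0.92 -1.67]
-30 [ 0.71  0.55 -1.15  1.99  0.6   1.    0.4 ] [-1.01  0.49  1.12  2.07 -0.56  0.92 -1.59]
0 [ 0.75  0.6  -1.23  1.99  0.66  1.04  0.87] [ 0.32  0.35 -0.59  2.01  0.25  0.86 -1.89]
35 [ 0.78  0.66 -1.31  1.99  0.73  1.09  1.42] [ 0.41  0.37 -0.71  2.    0.31  0.88 -1.34]
```

```bash
python3 - <<'E'
from h import *
S=dict(np.load("scene1.npz")); print("scene top facet",ray(S,286.4,233.5,.175).round(4))
c=np.array([.508,.037])+0*1
s=ray(S,286.4,233.5,.175)[:2]
if np.linalg.norm(s-c)<.008: c=.7*c+.3*s
np.save("cap.npy",c); print(c)
manip.release()
manip.reach([*c,.27],Q(np.radians(150))); print(manip.get_q().round(2))
k=manip.move_l([*c,.149],speed=.12,contact_N=8); print("down contact",k,manip.get_tcp_pos().round(4),manip.get_contact_force().round(1))
if not k:
    manip.close(); print(manip.get_width(),manip.get_gripper_force(),manip.get_contact_force().round(1),manip.get_ft_torque().round(2),manip.get_clock())
E
```

```text
scene top facet [0.5058 0.037  0.175 ]
[0.50732666 0.03701161]
[ 0.83  0.42 -1.26  1.83  0.43  1.21  0.48]
down contact False [0.5079 0.0373 0.1497] [ 0.6 -0.5 -0.2]
0.054175886567136906 30.000801371988928 [ 1.2  1.4 -0.4] [ 0.45 -0.66 -0.05] 16.0833
```

Both views agree and the grasp is well centred, with almost no side force. Now a short counter-clockwise try.

```bash
python3 - <<'E'
from h import *
q=manip.get_q()
def yaw():
    w,x,y,z=manip.get_tcp_rot(); return np.degrees(2*np.arctan2(y,x))%360
for d in (0,4,8,12):
    qq=q.copy(); qq[6]+=np.radians(d); manip.move_joints(qq)
    print(d,round(yaw(),1),manip.get_ft_torque().round(2),manip.get_contact_force().round(1),manip.get_tcp_pos().round(4),round(manip.get_clock(),2))
E
```

```text
0 150.0 [ 0.34 -0.45 -0.06] [ 1.7  0.8 -1. ] [0.508  0.0376 0.1493] 16.33
4 153.9 [ 0.91 -0.89 -0.05] [ 2.7  3.2 -1.7] [0.5085 0.0383 0.1495] 16.58
8 157.8 [ 1.   -1.19 -0.75] [ 4.5  2.8 -3.2] [0.5091 0.0382 0.1495] 16.83
12 161.8 [ 0.97 -1.34 -0.72] [ 4.2  3.7 -3.8] [0.5093 0.0382 0.1496] 17.08
```

The torque saturates at -0.72 N m from 8° on, so the cap is slipping against a stop and the thread is reversed. I'll regrasp at the other end of the wrist range and turn clockwise.

```bash
python3 - <<'E'
from h import *
c=np.load("cap.npy")
def yaw():
    w,x,y,z=manip.get_tcp_rot(); return np.degrees(2*np.arctan2(y,x))%360
def pr(k): print(k,round(yaw(),1),manip.get_ft_torque().round(2),manip.get_contact_force().round(1),manip.get_tcp_pos().round(4),round(manip.get_width(),4),round(manip.get_clock(),2))
manip.release(); q=manip.get_q()
for d in (27,54):
    qq=q.copy(); qq[6]+=np.radians(d); manip.move_joints(qq)
pr("turned"); manip.close(); pr("closed"); q=manip.get_q()
for d in (5,10,15,25,35,45,55,62,68):
    qq=q.copy(); qq[6]-=np.radians(d); manip.move_joints(qq); pr(d)
    if d in(10,15) and manip.get_ft_torque()[2]>.5: print("blocked");break
E
```

```text
turned 215.8 [ 0.17 -0.08  0.03] [-0.2 -0.1  0.9] [0.5079 0.0375 0.1493] 0.0872 18.98
closed 216.0 [ 0.27 -0.12 -0.04] [-0.6  0.9  0.3] [0.5079 0.0377 0.1493] 0.0546 19.64
5 211.1 [ 0.11 -0.06 -0.04] [-0.6  0.2  0.6] [0.5079 0.0376 0.1493] 0.0544 19.89
10 206.2 [ 0.06 -0.08  0.03] [-0.8 -0.2  0.2] [0.5079 0.0376 0.1493] 0.0545 20.14
15 201.2 [ 0.04 -0.07 -0.04] [0.5 0.1 1.4] [0.5079 0.0376 0.1493] 0.0546 20.39
25 191.3 [ 0.06 -0.04 -0.05] [ 0.4 -0.   0.1] [0.5079 0.0377 0.1493] 0.0543 20.68
35 181.3 [ 0.07 -0.16 -0.01] [-0.4 -0.8  0.2] [0.5079 0.0377 0.1493] 0.0546 20.98
45 171.4 [ 0.12 -0.13  0.04] [-0.4  0.6 -1. ] [0.5079 0.0378 0.1493] 0.0544 21.27
55 161.4 [ 0.11 -0.13  0.02] [-0.5  0.5 -0.2] [0.5079 0.0377 0.1493] 0.0547 21.56
62 154.4 [ 0.06 -0.15 -0.01] [ 0.7 -0.8  0. ] [0.5079 0.0377 0.1493] 0.0548 21.81
68 148.3 [ 0.06 -0.13  0.04] [ 0.4 -0.1  0.1] [0.5079 0.0377 0.1493] 0.0548 22.06
```

It turns easily clockwise, as a freed cap should. Now a gentle straight lift with a contact limit.

```bash
python3 - <<'E'
from h import *
p=manip.get_tcp_pos()
k=manip.move_l(p+[0,0,.01],speed=.03,contact_N=8); print(k,manip.get_contact_force().round(1),manip.get_tcp_pos().round(4))
if not k:
    k=manip.move_l(p+[0,0,.035],speed=.05,contact_N=8); print(k,manip.get_contact_force().round(1))
    if not k: manip.move_l(p+[0,0,.095],speed=.08); manip.sleep(.5)
print(manip.get_tcp_pos().round(4),manip.get_tcp_rot().round(3),manip.get_width(),manip.get_gripper_force(),manip.get_contact_force().round(2),manip.get_clock())
for n in("scene","top"):
    f=manip.grab_frame(n); cv2.imwrite(f"pics/{n}5.png",f["image"][:,:,::-1])
a=cv2.imread("pics/scene5.png")[130:330,200:400]; b=cv2.imread("pics/top5.png")[110:310,200:400]
cv2.imwrite("pics/fin.png",cv2.resize(np.hstack([a,b]),(800,400)))
E
```

```text
False [ 0.2 -0.7 -1.3] [0.5079 0.0376 0.1594]
False [-0.6  1.2 -1.7]
[0.5079 0.0378 0.2442] [0.    0.276 0.961 0.001] 0.05463745472476565 29.999778297787998 [ 0.44 -0.38 -1.29] 24.5917
```

View pics/fin.png

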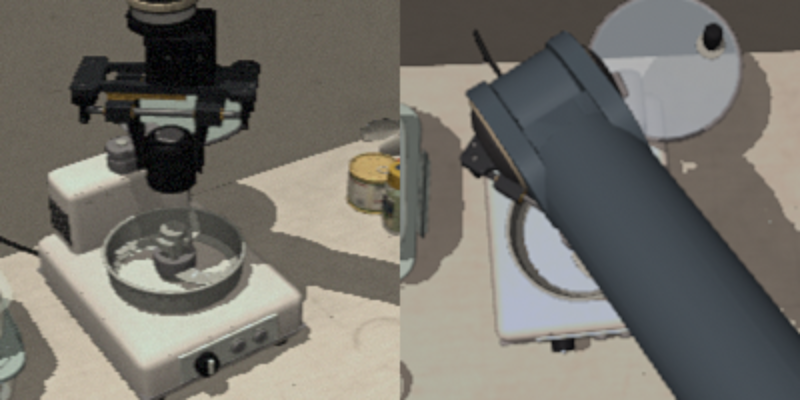

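The cap is upright in the gripper at (170,160), well above the bare spindle neck at (175,245). The guard is open, with its knob at (712,37) in the right half. The lift was 95 mm and the cap's weight reads 1.3 N.

```bash
python3 -c "
from station import manip
print(abs(manip.get_joint_vel()).max(),manip.hand_in())"
```

```text
the job is handed in; nothing more can be done
0.001538299369234559 None
```

Job handed in: I swung the guard to its stop and left it open, and unscrewed the cap clockwise (reverse thread); the gripper is holding it upright and still, 95 mm above its seat over the spindle; the arm touched none of the small things.

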